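# Move the tested hub bolts to the empty rack in the same order

### The arm

A 6-joint arm with a two-finger parallel gripper is mounted at the origin on the work surface. World frame = base frame: x ahead of the robot, y to its left, z up, the work surface at z = 0. Lengths are in m, angles in rad, forces in N, time in s.
With the tool pointing down it reaches from about 0.275 to 0.85 m from the base axis. Payload 5.2 kg.
Tool frame: the origin (TCP) lies midway between the tips of the shut fingers; the grasp point (between the pads) lies 19 mm behind it; y points along the fingers, z is the direction in which the jaws open and shut, and the axes are right-handed (so a half turn about y gives the same grasp; the last joint's range is limited). The gripper opens to 85 mm and grips with 20 to 120 N. Pads are 22 mm wide; open, the fingers measure 114 mm over their backs; the gripper's body (76 mm by 85 mm) begins 54 mm behind the grasp point. The pads swing forward as they close: fully open they stand 13 mm farther back than shut.
Start: joints at [-1.354, 0.259, 1.535, -0, 1.348, -0.203], TCP at [0.224, -0.502, 0.231] pointing down, gripper open.
Joint ranges: [-3.14, 3.14], [-0.91, 2.08], [0.19, 2.58], [-1.22, 4.36], [0.22, 2.71], [-3.12, 3.12]. Speed limits (rad/s): [2.57, 2.57, 3.14, 3.14, 3.14, 3.14].

### API

Orientations are given as [roll, pitch, yaw] about the fixed x, y, z axes, in that order (R = Rz(yaw) Ry(pitch) Rx(roll)).
In Python, from bench import robot gives the robot as it stands.
- The arm moves only by the tool send_rows, never from a script. Its argument "increments" is a list of rows, each a list of 3 entries, a list of its own where there are three numbers: the shift along the tool's x, y, z in mm, then the turn about the tool's y in rad, then the opening, from 0 (shut) to 1 (fully open). A call has 1 to 12 rows; each row is the pose to reach, as a shift and turn from the pose commanded when the call began, along the tool's axes at that moment; what a row does not reach only later rows make up. A row lasts 1/12 s, in which the tool goes at most 41.7 mm and 7.16 degrees, less where a joint would pass 70% of its speed; a pose out of reach is approached as far as the arm can. A call with a gripper value outside its range is refused whole. The fingers move at their own pace and stop on an object; "force" is the grip in N (left out, the last holds). Time passes only in rows, so rows that repeat a pose let the fingers close. It gives the time, the measured TCP pose, the force and the opening at its end, in the units of the state.
- robot.state(): the state, without advancing time (a new reading comes with each control period).
- robot.capture(name): name is "scene" or "top" or "wrist"; returns the picture (400x640x3 uint8, red, green, blue); there is no depth.
- robot.camera_model(name): a dict with "fx", "fy", "cx", "cy" (pixels), "world_from_camera" (4x4, takes a point from camera to world coordinates); the wrist camera has in their place "T_tool_cam" (4x4, takes a point from camera to tool coordinates, whose origin is the TCP and whose axes are the tool frame's). Camera axes: x right, y down, z forward; pixel columns grow to the right and rows downward; lengths in m; the calibration is good to about 2 mm. The wrist camera is an equidistant fisheye: a pixel r from the principal point sees the ray r / f radians off the axis. A picture is of the moment at which its call begins: read the wrist's pose just before it. camera_model takes no time and is no camera call.
- robot.hand_in(): hands the job in, once; it reports no verdict.
The state is a dict: "clock": time; "joint_positions": joint angles; "joint_velocities": joint speeds; "joint_efforts": joint torques, N m; "eef_pos": TCP position; "orientation": TCP orientation; "force": force on the tool from outside, world axes, zero at the start; "torque": the same for the moment, N m; "gripper_width": finger opening in m.
Only numpy, scipy, OpenCV 4.12 (cv2) and the standard library are available. Lean on these libraries where they do the work, as an engineer would, in place of code of your own. Each camera call takes 0.05 s, during which the arm holds its last target. There are 200 camera calls.

### The job

The four hub bolts standing in the full rack have been hardness tested and are logged only by their place in the row, counted from that rack's loop-handle end. Move them to the empty rack in the same order, counted from its own loop-handle end, so that each stands on its head in the pocket with the same count as the one it came from. Do not knock any bolt over, and leave the brass calibration block, the anvil insert, the ring gauge and the loupe where they lie.

Things in the scene. Friction and masses are not known exactly. Their poses are not given: they have to be found in the camera images.
- bolt_1: stainless hub bolt that starts first from the loop handle in rack_a; all four are alike: 90 mm long, upright on the head, thread up; hexagon head 27 mm across flats, 10 mm high; on it a round flange 33 mm across, 3 mm thick; then a round shank 16 mm across to the top. Origin: centre of the head's underside, z up along the shank; 140 to 250 g
- bolt_2: stainless hub bolt that starts second from the loop handle in rack_a; all four are alike: 90 mm long, upright on the head, thread up; hexagon head 27 mm across flats, 10 mm high; on it a round flange 33 mm across, 3 mm thick; then a round shank 16 mm across to the top. Origin: centre of the head's underside, z up along the shank; 140 to 250 g
- bolt_3: stainless hub bolt that starts third from the loop handle in rack_a; all four are alike: 90 mm long, upright on the head, thread up; hexagon head 27 mm across flats, 10 mm high; on it a round flange 33 mm across, 3 mm thick; then a round shank 16 mm across to the top. Origin: centre of the head's underside, z up along the shank; 140 to 250 g
- bolt_4: stainless hub bolt that starts fourth (last) from the loop handle in rack_a; all four are alike: 90 mm long, upright on the head, thread up; hexagon head 27 mm across flats, 10 mm high; on it a round flange 33 mm across, 3 mm thick; then a round shank 16 mm across to the top. Origin: centre of the head's underside, z up along the shank; 140 to 250 g
- rack_a: fixed flat wooden bar 240 x 62 x 16 mm with four round black-lined pockets in a row, 50 mm across, floor 6 mm above the bench; a dark wire loop handle sticks out 42 mm at one end. Origin: centre of underside, x towards the loop handle, z up. Pocket centres x = 87, 29, -29, -87 mm, y = 0 (first to fourth from the handle). The full rack: a bolt in each pocket, up to 7 mm off centre
- rack_b: fixed flat wooden bar 240 x 62 x 16 mm with four round black-lined pockets in a row, 50 mm across, floor 6 mm above the bench; a dark wire loop handle sticks out 42 mm at one end. Origin: centre of underside, x towards the loop handle, z up. Pocket centres x = 87, 29, -29, -87 mm, y = 0 (first to fourth from the handle). The empty rack, turned any way
- cal_block: bystander: brass hardness calibration block, 60 x 40 x 12 mm, lying flat beside rack_a. Origin: centre of the underside
- anvil: bystander: blued steel anvil insert, a disc 38 mm across with a stem on top, 37 mm high in all, beside rack_b. Origin: centre of the underside
- ring_gauge: bystander: dark steel thread ring gauge, 52 mm across, 16 mm high, with a 17 mm hole, beside rack_a. Origin: centre of the underside
- loupe: bystander: black loupe, 38 mm across at the foot, 36 mm high, beside rack_b. Origin: centre of the underside

How it is judged:
At the end, for the whole second after the job is handed in: each bolt stands upright on its head on the floor of the pocket of the formerly empty rack that has the same count from the loop handle as the one it came from, within 13 mm of the pocket's centre along and across the row and within about 6 degrees of upright, released and at rest (x of bolt_1 in the frame of rack_b between 0.074 and 0.1 m and y of bolt_1 in the frame of rack_b between -0.013 and 0.013 m and x of bolt_2 in the frame of rack_b between 0.016 and 0.042 m and y of bolt_2 in the frame of rack_b between -0.013 and 0.013 m and x of bolt_3 in the frame of rack_b between -0.042 and -0.016 m and y of bolt_3 in the frame of rack_b between -0.013 and 0.013 m and x of bolt_4 in the frame of rack_b between -0.1 and -0.074 m and y of bolt_4 in the frame of rack_b between -0.013 and 0.013 m and z of each of bolt_1, bolt_2, bolt_3, bolt_4 in the frame of rack_b below 0.01 m and angle between each of bolt_1, bolt_2, bolt_3, bolt_4's own z axis and vertical below 0.1 rad and linear speed of each of bolt_1, bolt_2, bolt_3, bolt_4 below 0.02 m/s); the robot touches nothing.
It fails at once if the brass calibration block is pushed more than 20 mm from where it lay (distance of cal_block from where it was at the start of the episode above 0.02 m).
It fails at once if the blued anvil insert is pushed more than 20 mm from where it lay (distance of anvil from where it was at the start of the episode above 0.02 m).
It fails at once if the ring gauge is pushed more than 20 mm from where it lay (distance of ring_gauge from where it was at the start of the episode above 0.02 m).
It fails at once if the loupe is pushed more than 20 mm from where it lay (distance of loupe from where it was at the start of the episode above 0.02 m).
It fails at once if a bolt is knocked over or laid on its side (angle between any of bolt_1, bolt_2, bolt_3, bolt_4's own z axis and vertical above 0.8 rad).
It also fails if it takes over 115 s, if anything falls off the work surface, if the arm or the gripper's body presses on something with over 40 N, if the wrist force passes 120 N, or if a joint passes its speed limit or range.

## Working session

There is one attempt and no reset: what is moved stays moved. The work goes in short steps, Python scripts to look and compute and a tool call to move; the robot and the scene stay as the last step left them, time stands still between calls to the robot, and variables do not carry over. Pictures are saved under pics/ and viewed, about 12 in all and at most 16, crops included, and the job is handed in when it is done.

Besides the shell and the picture viewer there is one more tool, called after "Call:" in YAML: its name, and indented under it one key for each argument. send_rows: Moves the arm, as the interface text tells. Its arguments: {"type":"object","properties":{"increments":{"type":"array"},"force":{"type":"number"}},"required":["increments"]}

```bash
mkdir -p pics
python3 - <<'E'
from bench import robot
import cv2,numpy as np
np.set_printoptions(precision=4,suppress=True)
print(robot.state())
for n in("scene","top","wrist"):
    m=robot.camera_model(n);print(n,m)
    cv2.imwrite(f"pics/{n}0.png",robot.capture(n)[:,:,::-1])
E
```

```text
{'clock': 0.0, 'joint_positions': array([-1.3538,  0.2594,  1.5361,  0.    ,  1.348 , -0.2028]), 'joint_velocities': array([-0.0005, -0.0013, -0.0002,  0.0006,  0.0008, -0.0013]), 'joint_efforts': array([  0.0021, -44.602 , -29.0572,  -0.    ,   0.0116,  -0.    ]), 'eef_pos': array([ 0.2241, -0.5017,  0.2305]), 'orientation': array([-1.5727,  0.0004, -2.7218]), 'force': array([ 0.5132, -0.4769, -0.0498]), 'torque': array([-0.0317, -0.0273, -0.0145]), 'gripper_width': 0.08542992795346452}
scene {'fx': 393.4350104345474, 'fy': 393.4350104345474, 'cx': 317.113240009922, 'cy': 204.64434629065792, 'world_from_camera': array([[ 0.2537,  0.6447, -0.7211,  1.0947],
       [ 0.9673, -0.1689,  0.1893, -0.1477],
       [ 0.0002, -0.7455, -0.6665,  0.5908],
       [ 0.    ,  0.    ,  0.    ,  1.    ]])}
top {'fx': 451.29722807031277, 'fy': 451.29722807031277, 'cx': 315.45736164262985, 'cy': 204.84228598057845, 'world_from_camera': array([[-0.0255, -0.9925,  0.1197,  0.4361],
       [-0.9997,  0.0258,  0.0007, -0.009 ],
       [-0.0038, -0.1196, -0.9928,  0.9448],
       [ 0.    ,  0.    ,  0.    ,  1.    ]])}
wrist {'fx': 309.70691628693146, 'fy': 309.70691628693146, 'cx': 319.2576418317479, 'cy': 196.23776612350758, 'T_tool_cam': array([[-0.0009,  0.9499,  0.3126, -0.0795],
       [ 0.001 , -0.3126,  0.9499, -0.1416],
       [ 1.    ,  0.0011, -0.0006, -0.001 ],
       [ 0.    ,  0.    ,  0.    ,  1.    ]])}
```

View pics/top0.png

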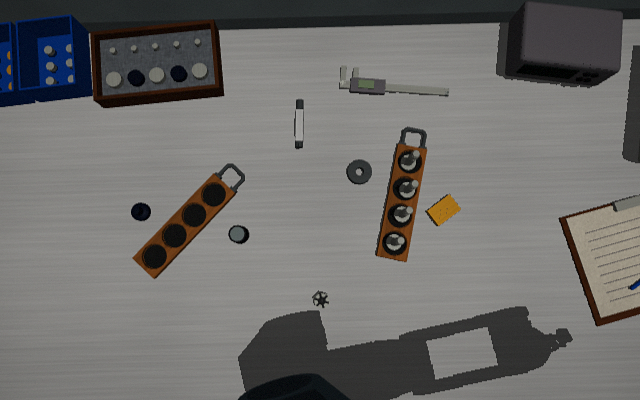

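View pics/scene0.png

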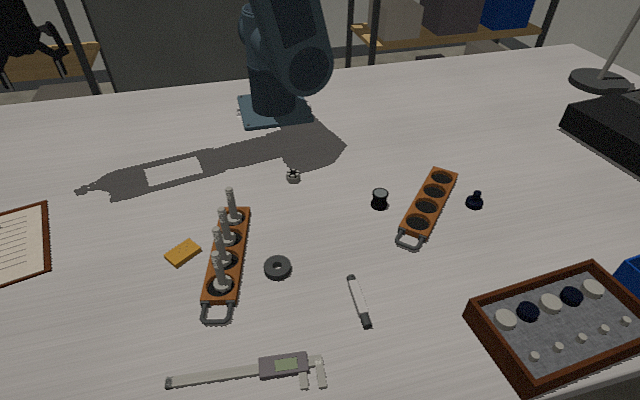

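The top view shows the full rack_a at about u 395–410, v 150–260 with its handle up at (413,137), and the empty rack_b from (155,265) to (213,185) with its handle at (232,175). The gauge is at (359,172), the block at (443,210), the loupe at about (238,234) and the anvil at about (141,212). I'll enlarge both racks.

Run:
```python
import cv2,numpy as np
a=cv2.imread("pics/top0.png")
l=cv2.resize(a[155:285,120:260],None,fx=4,fy=4,interpolation=cv2.INTER_CUBIC)
r=cv2.resize(a[135:265,370:430],None,fx=4,fy=4,interpolation=cv2.INTER_CUBIC)
cv2.imwrite("pics/crop1.png",cv2.convertScaleAbs(np.hstack([l,r]),alpha=1.5,beta=10))
```

```text
(no output)
```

View pics/crop1.png

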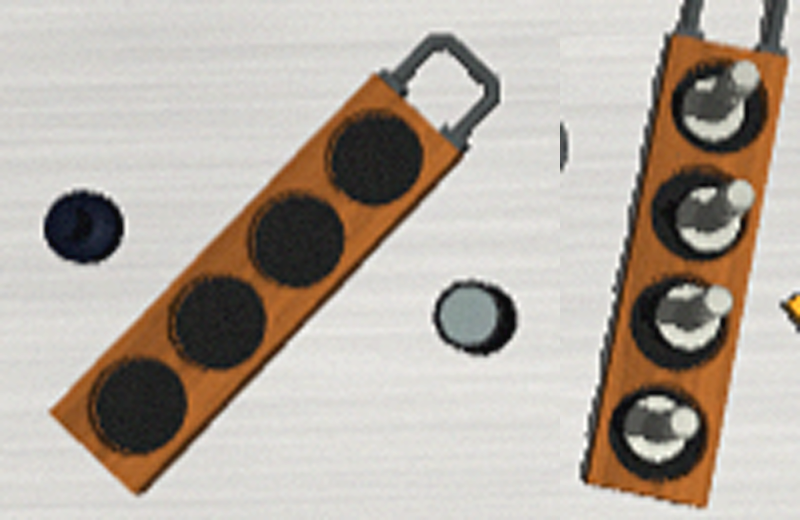

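```bash
cat > h.py <<'E'
import numpy as np, json
from bench import robot
np.set_printoptions(precision=4,suppress=True)
def ray(n,u,v,z):
    m=robot.camera_model(n);T=m["world_from_camera"]
    d=T[:3,:3]@[(u-m["cx"])/m["fx"],(v-m["cy"])/m["fy"],1];o=T[:3,3]
    return (o+d*(z-o[2])/d[2])
E
python3 - <<'E'
from h import *
L=lambda p:(p[0]/4+120-.4,p[1]/4+155-.4)
R=lambda p:((p[0]-560)/4+370-.4,p[1]/4+135-.4)
g=lambda f,ps,z:np.array([ray("top",*f(p),z)[:2] for p in ps])
pb=g(L,[(376,157),(297,240),(218,322),(140,405)],.016)
cb=g(L,[(380,73),(466,150),(140,492),(52,412)],.016)
ca=g(R,[(672,37),(787,57),(706,505),(585,482)],.016)
t=g(R,[(744,76),(739,194),(715,301),(684,423)],.096)
f=g(R,[(716,106),(712,216),(690,319),(660,428)],.019)
for n,c in(("B",cb),("A",ca)):
    print(n,"ctr",c.mean(0),"len",np.linalg.norm(c[0]-c[3]),np.linalg.norm(c[1]-c[2]),"wid",np.linalg.norm(c[0]-c[1]),np.linalg.norm(c[2]-c[3]))
    d=(c[0]+c[1]-c[2]-c[3]);d/=np.linalg.norm(d);print("yaw",np.arctan2(d[1],d[0]));print(np.array([c.mean(0)+d*x for x in(.087,.029,-.029,-.087)]))
print("B pockets",pb,"boltops",t,"flange",f,sep="\n")
print("bystanders",ray("top",359,172,.016),ray("top",443,210,.012),ray("top",141,212,.03),ray("top",238,234,.03))
E
```

```text
B ctr [0.5141 0.2622] len 0.24021483678923577 0.23935693148120607 wid 0.06135907967710308 0.061882389890721215
yaw -0.7720496057366901
[[0.5765 0.2015]
 [0.5349 0.242 ]
 [0.4933 0.2825]
 [0.4518 0.3229]]
A ctr [ 0.5508 -0.1871] len 0.23805061954996679 0.2385983075794871 wid 0.061135577353762724 0.06261725780485583
yaw -0.23185613673028904
[[ 0.6354 -0.207 ]
 [ 0.579  -0.1937]
 [ 0.5225 -0.1804]
 [ 0.4661 -0.1671]]
B pockets
[[0.5766 0.203 ]
 [0.5343 0.2439]
 [0.4929 0.2843]
 [0.4515 0.3237]]
boltops
[[ 0.6325 -0.203 ]
 [ 0.5752 -0.1976]
 [ 0.5243 -0.1836]
 [ 0.4672 -0.1662]]
flange
[[ 0.6347 -0.2051]
 [ 0.5767 -0.2002]
 [ 0.5234 -0.1862]
 [ 0.4678 -0.1681]]
bystanders [ 0.6149 -0.101   0.016 ] [ 0.5309 -0.2728  0.012 ] [0.5409 0.348  0.03  ] [0.4909 0.1502 0.03  ]
```

Rack lengths, widths and pocket pitch all agree with the sizes given, to within 2 mm. The bolts are in the right places too. I'll move over bolt_4 and turn so that the jaws close across the row.

```bash
cat >> h.py <<'E'
from scipy.spatial.transform import Rotation as Ro
def go(p,yaw,cur=None,cyaw=None):
    s=robot.state(); R=Ro.from_euler('xyz',s["orientation"]).as_matrix() if cyaw is None else Ro.from_euler('xyz',[-np.pi/2,0,cyaw]).as_matrix()
    q=s["eef_pos"] if cur is None else np.array(cur)
    cy=s["orientation"][2] if cyaw is None else cyaw
    d=(yaw-cy+np.pi)%(2*np.pi)-np.pi
    return (R.T@(np.array(p)-q)*1000).round(1), "turn",round(-d,3)
A,B=-0.232,-0.772
bolts=dict(zip((1,2,3,4),[(.6335,-.204),(.576,-.199),(.524,-.185),(.4675,-.167)]))
pock=dict(zip((1,2,3,4),[(.5766,.2022),(.5346,.243),(.4931,.2834),(.4516,.3233)]))
E
python3 - <<'E'
from h import *
print(go((*bolts[4],.2),A))
for k in bolts:
  print(k,"lift-pocket",go((*pock[k],.17),B,(*bolts[k],.17),A))
  if k>1: print(" back to",k-1,go((*bolts[k-1],.17),A,(*pock[k],.17),B))
E
```

```text
(array([-358.7,   31.1, -206.5]), 'turn', np.float64(-2.49))
1 lift-pocket (array([-148.8,    0. ,  382.2]), 'turn', 0.54)
2 lift-pocket (array([-141.9,    0. ,  420.6]), 'turn', 0.54)
 back to 1 (array([ 382.7,   -0. , -251.3]), 'turn', -0.54)
3 lift-pocket (array([-137.8,    0. ,  448.7]), 'turn', 0.54)
 back to 2 (array([ 395.9,   -0. , -287.8]), 'turn', -0.54)
4 lift-pocket (array([-128.2,    0. ,  473.5]), 'turn', 0.54)
 back to 3 (array([ 406.5,   -0. , -313.7]), 'turn', -0.54)
```

Call:
send_rows:
  increments:
    - [[-30,2,-17],-0.1,1]
    - [[-60,5,-34],-0.2,1]
    - [[-90,8,-52],-0.3,1]
    - [[-120,10,-69],-0.4,1]
    - [[-150,12,-86],-0.5,1]
    - [[-180,15,-103],-0.6,1]
    - [[-210,18,-120],-0.7,1]
    - [[-240,20,-138],-0.8,1]
    - [[-270,22,-155],-0.9,1]
    - [[-300,25,-172],-1.0,1]
    - [[-330,28,-190],-1.1,1]
    - [[-358,30,-207],-1.2,1]
  force: 50

```text
clock: 1.15
eef_pos: [0.4674, -0.1654, 0.2009]
orientation: [-1.571, 0.0, -1.517]
force: [0.0, 0.2, 0.1]
gripper_width: 0.0855
```

Run:
```python
from h import *
s=robot.state();print(s["clock"],s["eef_pos"],s["orientation"],s["joint_positions"]);print(go((*bolts[4],.17),A))
```

```text
1.15 [ 0.4674 -0.1654  0.2009] [-1.5711  0.0004 -1.5167] [-0.5657  0.1852  1.7075  0.0002  1.2494 -0.6198]
(array([ 1.6, 30.9,  0.1]), 'turn', np.float64(-1.285))
```

Call:
send_rows:
  increments:
    - [[0,2,0],-0.11,1]
    - [[0,5,0],-0.22,1]
    - [[0,8,0],-0.33,1]
    - [[0,10,0],-0.44,1]
    - [[0,12,0],-0.55,1]
    - [[0,15,0],-0.66,1]
    - [[0,18,0],-0.77,1]
    - [[0,20,0],-0.88,1]
    - [[0,22,0],-0.99,1]
    - [[0,25,0],-1.1,1]
    - [[0,28,0],-1.2,1]
    - [[0,31,0],-1.29,1]

```text
clock: 2.15
eef_pos: [0.4665, -0.1672, 0.1699]
orientation: [-1.571, 0.001, -0.227]
force: [-0.3, -0.1, 0.0]
gripper_width: 0.0856
```

Run:
```python
from h import *
import cv2
s=robot.state();print(s["clock"],s["eef_pos"],s["orientation"]);print(go((*bolts[4],.048),A))
m=robot.camera_model("wrist");im=robot.capture("wrist")
T=np.eye(4);T[:3,:3]=Ro.from_euler('xyz',s["orientation"]).as_matrix();T[:3,3]=s["eef_pos"]
C=np.linalg.inv(T@m["T_tool_cam"])
im=np.ascontiguousarray(im[:,:,::-1])
for b in bolts.values():
  for z in(.096,.019):
    p=C[:3]@[*b,z,1];r=np.hypot(p[0],p[1]);th=np.arctan2(r,p[2])
    u=m["cx"]+m["fx"]*th*p[0]/r;v=m["cy"]+m["fy"]*th*p[1]/r
    cv2.drawMarker(im,(round(u),round(v)),(0,0,255),cv2.MARKER_CROSS,10,1)
cv2.imwrite("pics/w1.png",im)
```

```text
2.15 [ 0.4665 -0.1672  0.1699] [-1.5706  0.0005 -0.2268]
(array([  0.9, 121.9,   0.4]), 'turn', np.float64(0.005))
```

View pics/w1.png

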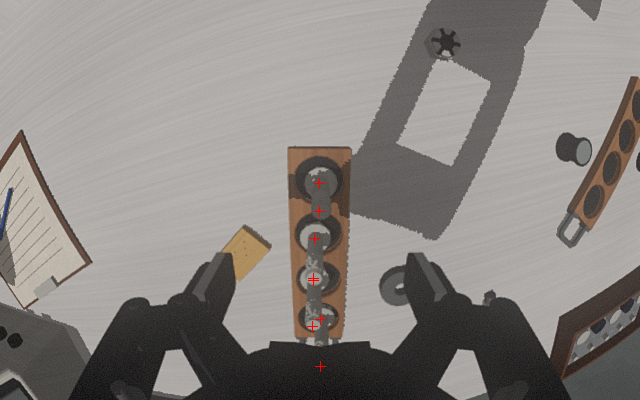

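The predicted marks fall on the bolts; bolt_4's flange is at (320,183). I'll descend on it.

Call:
send_rows:
  increments:
    - [[1,15,0],0,1]
    - [[1,30,0],0,1]
    - [[1,46,0],0,1]
    - [[1,62,0],0,1]
    - [[1,78,0],0,1]
    - [[1,94,0],0,1]
    - [[1,108,0],0,1]
    - [[1,118,0],0,1]
    - [[1,122,0],0,1]
    - [[1,122,0],0,0]
    - [[1,122,0],0,0]
    - [[1,122,0],0,0]

```text
clock: 3.2
eef_pos: [0.4683, -0.1679, 0.0491]
orientation: [-1.571, -0.001, -0.232]
force: [-0.2, -0.9, -0.8]
gripper_width: 0.0518
```

Call:
send_rows:
  increments:
    - [[0,0,0],0,0]
    - [[0,0,0],0,0]
    - [[0,0,0],0,0]
    - [[0,0,0],0,0]
    - [[0,0,0],0,0]
    - [[0,0,0],0,0]

```text
clock: 3.7
eef_pos: [0.4681, -0.1678, 0.0488]
orientation: [-1.571, -0.001, -0.232]
force: [-0.2, -0.3, 5.2]
gripper_width: 0.0147
```

Call:
send_rows:
  increments:
    - [[0,-4,0],0,0]
    - [[0,-12,0],0,0]
    - [[0,-24,0],0,0]
    - [[0,-38,0],0,0]
    - [[0,-54,0],0,0]
    - [[0,-70,0],0,0]
    - [[0,-86,0],0,0]
    - [[0,-102,0],0,0]
    - [[0,-114,0],0,0]
    - [[0,-120,0],0,0]
    - [[0,-122,0],0,0]
  force: 60

```text
clock: 4.62
eef_pos: [0.468, -0.1677, 0.1715]
orientation: [-1.571, -0.002, -0.232]
force: [0.0, -0.6, -2.4]
gripper_width: 0.0144
```

Call:
send_rows:
  increments:
    - [[-2,0,7],0.0,0]
    - [[-6,0,22],0.02,0]
    - [[-11,0,42],0.05,0]
    - [[-18,0,68],0.08,0]
    - [[-26,0,96],0.11,0]
    - [[-34,0,125],0.14,0]
    - [[-42,0,154],0.18,0]
    - [[-50,0,183],0.21,0]
    - [[-57,0,212],0.24,0]
    - [[-65,0,241],0.27,0]
    - [[-73,0,270],0.3,0]
    - [[-81,0,299],0.34,0]

```text
clock: 5.62
eef_pos: [0.456, 0.1439, 0.1692]
orientation: [-1.572, 0.002, -0.573]
force: [1.0, 0.1, -1.6]
gripper_width: 0.0144
```

Run:
```python
from h import *
s=robot.state();print(s["eef_pos"],s["gripper_width"],s["force"]);print(go((*pock[4],.17),B))
```

```text
[0.456  0.1439 0.1692] 0.014365235759347877 [ 0.9767  0.0597 -1.5801]
(array([-101. ,   -0.8,  148.3]), 'turn', np.float64(0.199))
```

Call:
send_rows:
  increments:
    - [[-18,0,26],0.03,0]
    - [[-35,0,52],0.06,0]
    - [[-53,0,78],0.1,0]
    - [[-69,0,102],0.13,0]
    - [[-82,0,121],0.16,0]
    - [[-92,0,135],0.19,0]
    - [[-98,0,144],0.2,0]
    - [[-101,0,148],0.2,0]
    - [[-101,0,148],0.2,0]
    - [[-101,0,148],0.2,0]

```text
clock: 6.45
eef_pos: [0.452, 0.3208, 0.1695]
orientation: [-1.573, 0.0, -0.771]
force: [0.4, -0.2, -2.0]
gripper_width: 0.0143
```

Run:
```python
from h import *
import cv2
s=robot.state();print(s["eef_pos"],s["orientation"],s["force"]);print(go((*pock[4],.05),B))
cv2.imwrite("pics/t2.png",np.hstack([cv2.resize(robot.capture("top")[150:300,90:270],None,fx=2,fy=2),cv2.resize(robot.capture("scene")[100:250,350:530],None,fx=2,fy=2)])[:,:,::-1])
```

```text
[0.452  0.3208 0.1695] [-1.5727  0.0004 -0.7708] [ 0.3754 -0.1986 -1.9501]
(array([ -2. , 119.5,   1.7]), 'turn', np.float64(0.001))
```

View pics/t2.png

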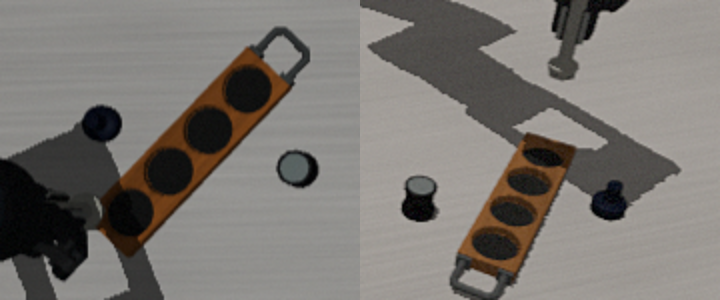

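The bolt hangs upright over the far pocket. I'll lower it.

Call:
send_rows:
  increments:
    - [[-2,12,2],0,0]
    - [[-2,28,2],0,0]
    - [[-2,44,2],0,0]
    - [[-2,60,2],0,0]
    - [[-2,76,2],0,0]
    - [[-2,90,2],0,0]
    - [[-2,102,2],0,0]
    - [[-2,110,2],0,0]
    - [[-2,115,2],0,0]
    - [[-2,118,2],0,0]
    - [[-2,120,2],0,0]
    - [[-2,120,2],0,0]

```text
clock: 7.55
eef_pos: [0.4529, 0.3239, 0.0505]
orientation: [-1.57, -0.0, -0.772]
force: [0.3, -0.5, -2.4]
gripper_width: 0.0143
```

Run:
```python
from h import *
s=robot.state();print(s["eef_pos"],s["orientation"],s["force"]);print(go((*pock[4],.0487),B))
```

```text
[0.4529 0.3239 0.0505] [-1.5705 -0.0001 -0.772 ] [ 0.2682 -0.5165 -2.4051]
(array([-0.5,  1.8, -1.4]), 'turn', np.float64(-0.0))
```

Call:
send_rows:
  increments:
    - [[0,1,-1],0,0]
    - [[0,1.5,-1],0,0]
    - [[0,2,-1],0,0]
    - [[0,2,-1],0,0]

```text
clock: 7.88
eef_pos: [0.4522, 0.3234, 0.0489]
orientation: [-1.57, -0.0, -0.772]
force: [-1.0, -1.3, 1.1]
gripper_width: 0.0145
```

Call:
send_rows:
  increments:
    - [[0,0,0],0,0.3]
    - [[0,0,0],0,0.4]
    - [[0,0,0],0,0.5]
    - [[0,0,0],0,0.6]
    - [[0,0,0],0,0.7]
    - [[0,0,0],0,0.8]
    - [[0,-8,0],0,0.8]
    - [[0,-22,0],0,0.8]
    - [[0,-44,0],0,0.8]
    - [[0,-70,0],0,0.9]
    - [[0,-98,0],0,1]
    - [[0,-122,0],0,1]

```text
clock: 8.88
eef_pos: [0.4521, 0.3234, 0.1727]
orientation: [-1.57, -0.0, -0.772]
force: [-0.3, -0.3, 0.4]
gripper_width: 0.0854
```

Run:
```python
from h import *
print(go((*bolts[3],.17),A))
```

```text
(array([ 406.1,    2.5, -314.2]), 'turn', np.float64(-0.54))
```

Call:
send_rows:
  increments:
    - [[12,0,-9],-0.02,1]
    - [[40,0,-31],-0.05,1]
    - [[72,0,-56],-0.1,1]
    - [[104,0,-80],-0.14,1]
    - [[136,0,-105],-0.18,1]
    - [[168,0,-130],-0.22,1]
    - [[200,1,-155],-0.27,1]
    - [[232,1,-179],-0.31,1]
    - [[264,1,-204],-0.35,1]
    - [[296,1,-229],-0.39,1]
    - [[328,2,-254],-0.44,1]
    - [[358,2,-277],-0.48,1]

```text
clock: 9.88
eef_pos: [0.5153, -0.1273, 0.169]
orientation: [-1.571, -0.001, -0.29]
force: [0.9, 0.7, -0.2]
gripper_width: 0.0854
```

Run:
```python
from h import *
print(go((*bolts[3],.17),A))
```

```text
(array([ 24.9,  -1. , -52.8]), 'turn', np.float64(-0.058))
```

Call:
send_rows:
  increments:
    - [[12,0,-25],-0.03,1]
    - [[19,0,-41],-0.05,1]
    - [[24,0,-50],-0.06,1]
    - [[25,0,-53],-0.06,1]
    - [[25,0,-53],-0.06,1]
    - [[25,0,-53],-0.06,1]

```text
clock: 10.38
eef_pos: [0.5238, -0.1817, 0.1684]
orientation: [-1.57, 0.0, -0.232]
force: [0.2, 1.2, -0.4]
gripper_width: 0.0857
```

Run:
```python
from h import *
import cv2
print(robot.state()["eef_pos"],go((*bolts[3],.0485),A))
im=robot.capture("top")
cv2.imwrite("pics/t3.png",cv2.convertScaleAbs(np.hstack([cv2.resize(im[150:300,90:270],None,fx=2,fy=2),cv2.resize(im[120:270,340:500],None,fx=2,fy=2)])[:,:,::-1],alpha=1.4))
```

```text
[ 0.5238 -0.1817  0.1684] (array([  1. , 119.9,  -3.3]), 'turn', np.float64(0.0))
```

View pics/t3.png

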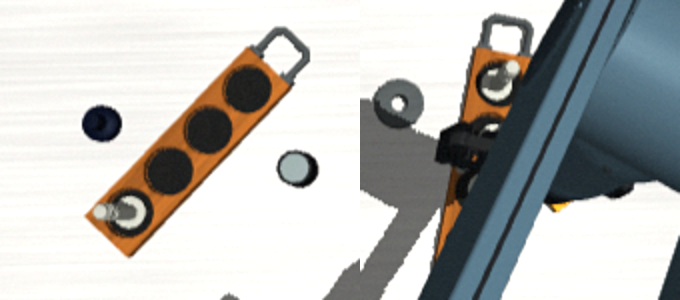

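Bolt_4 stands in the fourth pocket, its flange at crop (132,211) and well centred. Next is bolt_3.

Call:
send_rows:
  increments:
    - [[1,12,-3],0,1]
    - [[1,28,-3],0,1]
    - [[1,44,-3],0,1]
    - [[1,60,-3],0,1]
    - [[1,76,-3],0,1]
    - [[1,92,-3],0,1]
    - [[1,107,-3],0,1]
    - [[1,116,-3],0,1]
    - [[1,120,-3],0,1]
    - [[1,120,-3],0,0]
    - [[1,120,-3],0,0]
    - [[1,120,-3],0,0]

```text
clock: 11.43
eef_pos: [0.525, -0.1861, 0.0493]
orientation: [-1.571, -0.002, -0.231]
force: [-0.3, 0.6, -0.4]
gripper_width: 0.0515
```

Call:
send_rows:
  increments:
    - [[0,0,0],0,0]
    - [[0,0,0],0,0]
    - [[0,0,0],0,0]
    - [[0,0,0],0,0]
    - [[0,0,0],0,0]
    - [[0,0,0],0,0]

```text
clock: 11.93
eef_pos: [0.5247, -0.1862, 0.0489]
orientation: [-1.571, -0.001, -0.232]
force: [-0.6, 0.7, 5.7]
gripper_width: 0.0146
```

Call:
send_rows:
  increments:
    - [[0,-4,0],0,0]
    - [[0,-12,0],0,0]
    - [[0,-24,0],0,0]
    - [[0,-38,0],0,0]
    - [[0,-54,0],0,0]
    - [[0,-70,0],0,0]
    - [[0,-86,0],0,0]
    - [[0,-102,0],0,0]
    - [[0,-114,0],0,0]
    - [[0,-120,0],0,0]
    - [[0,-122,0],0,0]

```text
clock: 12.85
eef_pos: [0.5247, -0.1862, 0.1716]
orientation: [-1.571, -0.002, -0.232]
force: [0.5, -0.1, -2.4]
gripper_width: 0.0145
```

Run:
```python
from h import *
print(go((*pock[3],.17),B))
```

```text
(array([-138.7,    1.1,  449.8]), 'turn', np.float64(0.54))
```

Call:
send_rows:
  increments:
    - [[-2,0,7],0.0,0]
    - [[-6,0,21],0.02,0]
    - [[-12,0,40],0.05,0]
    - [[-20,0,65],0.08,0]
    - [[-28,0,93],0.11,0]
    - [[-37,0,121],0.14,0]
    - [[-46,0,149],0.18,0]
    - [[-55,0,177],0.21,0]
    - [[-63,0,205],0.24,0]
    - [[-72,0,233],0.27,0]
    - [[-80,0,261],0.3,0]
    - [[-89,0,289],0.34,0]

```text
clock: 13.85
eef_pos: [0.5027, 0.1175, 0.1691]
orientation: [-1.572, 0.002, -0.573]
force: [0.6, -0.3, -2.5]
gripper_width: 0.0144
```

Run:
```python
from h import *
print(go((*pock[3],.17),B))
```

```text
(array([-98. ,  -0.9, 134.1]), 'turn', np.float64(0.199))
```

Call:
send_rows:
  increments:
    - [[-18,0,25],0.03,0]
    - [[-36,0,49],0.06,0]
    - [[-53,0,73],0.1,0]
    - [[-68,0,94],0.13,0]
    - [[-81,0,111],0.16,0]
    - [[-90,0,123],0.19,0]
    - [[-96,0,131],0.2,0]
    - [[-98,0,134],0.2,0]
    - [[-98,0,134],0.2,0]
    - [[-98,0,134],0.2,0]

```text
clock: 14.68
eef_pos: [0.4936, 0.2811, 0.1695]
orientation: [-1.572, 0.001, -0.771]
force: [0.5, 0.3, -2.0]
gripper_width: 0.0146
```

Run:
```python
from h import *
print(go((*pock[3],.05),B))
```

```text
(array([ -1.9, 119.5,   1.5]), 'turn', np.float64(0.001))
```

Call:
send_rows:
  increments:
    - [[-1,12,1],0,0]
    - [[-1,28,1],0,0]
    - [[-1,44,1],0,0]
    - [[-1,60,1],0,0]
    - [[-1,76,1],0,0]
    - [[-1,92,1],0,0]
    - [[-1,105,1],0,0]
    - [[-1,114,1],0,0]
    - [[-1,119,1],0,0]
    - [[-1,121,1],0,0]
    - [[-1,122,1],0,0]
    - [[-1,122,1],0,0]

```text
clock: 15.68
eef_pos: [0.4945, 0.2826, 0.0491]
orientation: [-1.57, -0.0, -0.772]
force: [-0.8, 0.4, -1.9]
gripper_width: 0.0146
```

Call:
send_rows:
  increments:
    - [[0,0.5,0],0,0]
    - [[0,0.5,0],0,0.3]
    - [[0,0.5,0],0,0.4]
    - [[0,0.5,0],0,0.5]
    - [[0,0.5,0],0,0.6]
    - [[0,0.5,0],0,0.7]
    - [[0,0.5,0],0,0.8]
    - [[0,-8,0],0,0.8]
    - [[0,-26,0],0,0.8]
    - [[0,-52,0],0,0.9]
    - [[0,-85,0],0,1]
    - [[0,-120,0],0,1]

```text
clock: 16.68
eef_pos: [0.4934, 0.2826, 0.1693]
orientation: [-1.573, 0.001, -0.772]
force: [0.7, -0.2, -0.4]
gripper_width: 0.0851
```

Run:
```python
from h import *
print(go((*bolts[2],.17),A))
```

```text
(array([ 395.1,   -0.6, -287.5]), 'turn', np.float64(-0.54))
```

Call:
send_rows:
  increments:
    - [[12,0,-9],-0.02,1]
    - [[40,0,-29],-0.05,1]
    - [[72,0,-52],-0.1,1]
    - [[104,0,-76],-0.14,1]
    - [[136,0,-99],-0.18,1]
    - [[168,0,-122],-0.22,1]
    - [[200,0,-145],-0.27,1]
    - [[232,0,-169],-0.31,1]
    - [[264,0,-192],-0.35,1]
    - [[296,0,-215],-0.39,1]
    - [[328,0,-239],-0.44,1]
    - [[358,0,-260],-0.48,1]

```text
clock: 17.68
eef_pos: [0.5694, -0.1556, 0.1691]
orientation: [-1.571, -0.001, -0.29]
force: [0.7, -0.0, -0.3]
gripper_width: 0.0856
```

Run:
```python
from h import *
print(go((*bolts[2],.17),A))
```

```text
(array([ 18.7,  -0.9, -39.7]), 'turn', np.float64(-0.058))
```

Call:
send_rows:
  increments:
    - [[9,0,-20],-0.03,1]
    - [[15,0,-32],-0.05,1]
    - [[18,0,-40],-0.06,1]
    - [[19,0,-42],-0.06,1]
    - [[19,0,-42],-0.06,1]
    - [[19,0,-42],-0.06,1]

```text
clock: 18.18
eef_pos: [0.5754, -0.1977, 0.1685]
orientation: [-1.57, 0.0, -0.232]
force: [0.5, 0.5, -0.3]
gripper_width: 0.0852
```

Run:
```python
from h import *
import cv2
print(robot.state()["eef_pos"],go((*bolts[2],.0485),A))
im=robot.capture("top");w=robot.capture("wrist")
cv2.imwrite("pics/t4.png",cv2.convertScaleAbs(np.hstack([cv2.resize(im[150:300,90:270],None,fx=2,fy=2),w[130:430,150:490][:270] if 0 else cv2.resize(w[130:380,220:420],(240,300))])[:,:,::-1],alpha=1.4))
```

```text
[ 0.5754 -0.1977  0.1685] (array([  0.9, 120. ,  -1.1]), 'turn', np.float64(0.0))
```

View pics/t4.png

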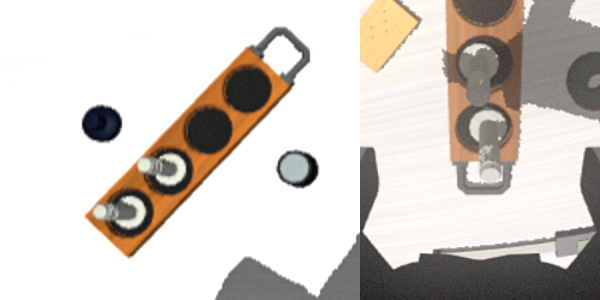

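Bolts 4 and 3 stand in pockets 4 and 3, with flanges at crop (132,211) and (172,170). Bolt_2 lies between the jaws.

Call:
send_rows:
  increments:
    - [[1,12,-1],0,1]
    - [[1,28,-1],0,1]
    - [[1,44,-1],0,1]
    - [[1,60,-1],0,1]
    - [[1,76,-1],0,1]
    - [[1,92,-1],0,1]
    - [[1,107,-1],0,1]
    - [[1,116,-1],0,1]
    - [[1,120,-1],0,1]
    - [[1,120,-1],0,0]
    - [[1,120,-1],0,0]
    - [[1,120,-1],0,0]

```text
clock: 19.28
eef_pos: [0.577, -0.2003, 0.0492]
orientation: [-1.571, -0.002, -0.232]
force: [0.3, 0.5, 0.3]
gripper_width: 0.0519
```

Call:
send_rows:
  increments:
    - [[0,0,0],0,0]
    - [[0,0,0],0,0]
    - [[0,0,0],0,0]
    - [[0,0,0],0,0]
    - [[0,0,0],0,0]
    - [[0,0,0],0,0]

```text
clock: 19.78
eef_pos: [0.5767, -0.2003, 0.049]
orientation: [-1.571, -0.001, -0.232]
force: [-1.2, 0.3, 4.5]
gripper_width: 0.0144
```

Call:
send_rows:
  increments:
    - [[0,-4,0],0,0]
    - [[0,-12,0],0,0]
    - [[0,-24,0],0,0]
    - [[0,-38,0],0,0]
    - [[0,-54,0],0,0]
    - [[0,-70,0],0,0]
    - [[0,-86,0],0,0]
    - [[0,-102,0],0,0]
    - [[0,-114,0],0,0]
    - [[0,-120,0],0,0]
    - [[0,-122,0],0,0]

```text
clock: 20.7
eef_pos: [0.5769, -0.2003, 0.1723]
orientation: [-1.572, -0.003, -0.232]
force: [-0.7, -0.6, -2.3]
gripper_width: 0.0146
```

Run:
```python
from h import *
print(go((*pock[2],.17),B))
```

```text
(array([-143. ,    1.6,  421.8]), 'turn', np.float64(0.54))
```

Call:
send_rows:
  increments:
    - [[-2,0,7],0.0,0]
    - [[-7,0,21],0.02,0]
    - [[-14,0,40],0.05,0]
    - [[-22,0,65],0.08,0]
    - [[-31,0,92],0.11,0]
    - [[-40,0,119],0.14,0]
    - [[-49,0,146],0.18,0]
    - [[-59,0,173],0.21,0]
    - [[-68,0,200],0.24,0]
    - [[-77,0,227],0.27,0]
    - [[-86,0,254],0.3,0]
    - [[-95,0,281],0.34,0]

```text
clock: 21.7
eef_pos: [0.5469, 0.0971, 0.1692]
orientation: [-1.572, 0.002, -0.573]
force: [-0.4, -0.3, -2.7]
gripper_width: 0.0149
```

Run:
```python
from h import *
print(go((*pock[2],.17),B))
```

```text
(array([-89.5,  -0.7, 115.9]), 'turn', np.float64(0.199))
```

Call:
send_rows:
  increments:
    - [[-18,0,23],0.03,0]
    - [[-36,0,46],0.06,0]
    - [[-52,0,67],0.1,0]
    - [[-66,0,85],0.13,0]
    - [[-77,0,100],0.16,0]
    - [[-85,0,110],0.19,0]
    - [[-89,0,115],0.2,0]
    - [[-90,0,116],0.2,0]
    - [[-90,0,116],0.2,0]
    - [[-90,0,116],0.2,0]

```text
clock: 22.53
eef_pos: [0.5353, 0.2408, 0.1699]
orientation: [-1.572, 0.0, -0.772]
force: [-0.3, 0.8, -2.6]
gripper_width: 0.0144
```

Run:
```python
from h import *
print(go((*pock[2],.05),B))
```

```text
(array([ -2. , 119.9,   1.2]), 'turn', np.float64(0.0))
```

Call:
send_rows:
  increments:
    - [[-1,12,1],0,0]
    - [[-1,28,1],0,0]
    - [[-1,44,1],0,0]
    - [[-1,60,1],0,0]
    - [[-1,76,1],0,0]
    - [[-1,92,1],0,0]
    - [[-1,105,1],0,0]
    - [[-1,114,1],0,0]
    - [[-1,119,1],0,0]
    - [[-1,121,1],0,0]
    - [[-1,122,1],0,0]
    - [[-1,122,1],0,0]

```text
clock: 23.53
eef_pos: [0.5359, 0.2427, 0.0491]
orientation: [-1.57, -0.001, -0.772]
force: [0.3, -0.2, -3.1]
gripper_width: 0.0146
```

Call:
send_rows:
  increments:
    - [[0,0.5,0],0,0]
    - [[0,0.5,0],0,0.3]
    - [[0,0.5,0],0,0.4]
    - [[0,0.5,0],0,0.5]
    - [[0,0.5,0],0,0.6]
    - [[0,0.5,0],0,0.7]
    - [[0,0.5,0],0,0.8]
    - [[0,-8,0],0,0.8]
    - [[0,-26,0],0,0.8]
    - [[0,-52,0],0,0.9]
    - [[0,-85,0],0,1]
    - [[0,-120,0],0,1]

```text
clock: 24.53
eef_pos: [0.5346, 0.2427, 0.1692]
orientation: [-1.573, 0.001, -0.772]
force: [0.2, 0.9, -0.2]
gripper_width: 0.0852
```

Run:
```python
from h import *
print(go((*bolts[1],.17),A))
```

```text
(array([ 382.4,   -0.8, -251.2]), 'turn', np.float64(-0.54))
```

Call:
send_rows:
  increments:
    - [[12,0,-8],-0.02,1]
    - [[40,0,-26],-0.05,1]
    - [[72,0,-47],-0.1,1]
    - [[104,0,-68],-0.14,1]
    - [[136,0,-89],-0.18,1]
    - [[168,0,-110],-0.22,1]
    - [[200,0,-131],-0.27,1]
    - [[232,0,-152],-0.31,1]
    - [[264,0,-173],-0.35,1]
    - [[296,0,-194],-0.4,1]
    - [[326,0,-214],-0.45,1]
    - [[350,0,-230],-0.49,1]

```text
clock: 25.53
eef_pos: [0.6261, -0.1691, 0.169]
orientation: [-1.571, -0.001, -0.281]
force: [0.1, 0.8, -0.6]
gripper_width: 0.0851
```

Run:
```python
from h import *
print(go((*bolts[1],.17),A))
```

```text
(array([ 16.7,  -0.9, -31.5]), 'turn', np.float64(-0.049))
```

Call:
send_rows:
  increments:
    - [[9,0,-17],-0.03,1]
    - [[14,0,-27],-0.04,1]
    - [[17,0,-32],-0.05,1]
    - [[17,0,-33],-0.05,1]
    - [[17,0,-33],-0.05,1]
    - [[17,0,-33],-0.05,1]

```text
clock: 26.03
eef_pos: [0.6329, -0.2009, 0.1685]
orientation: [-1.57, 0.0, -0.231]
force: [-0.5, -0.6, 0.3]
gripper_width: 0.0855
```

Run:
```python
from h import *
print(robot.state()["eef_pos"],go((*bolts[1],.0485),A))
```

```text
[ 0.6329 -0.2009  0.1685] (array([  1.3, 120. ,  -3. ]), 'turn', np.float64(0.001))
```

Call:
send_rows:
  increments:
    - [[1,12,-3],0,1]
    - [[1,28,-3],0,1]
    - [[1,44,-3],0,1]
    - [[1,60,-3],0,1]
    - [[1,76,-3],0,1]
    - [[1,92,-3],0,1]
    - [[1,107,-3],0,1]
    - [[1,116,-3],0,1]
    - [[1,120,-3],0,1]
    - [[1,120,-3],0,0]
    - [[1,120,-3],0,0]
    - [[1,120,-3],0,0]

```text
clock: 27.03
eef_pos: [0.634, -0.2058, 0.0494]
orientation: [-1.571, -0.002, -0.232]
force: [0.3, -0.1, 0.5]
gripper_width: 0.0515
```

Call:
send_rows:
  increments:
    - [[0,0,0],0,0]
    - [[0,0,0],0,0]
    - [[0,0,0],0,0]
    - [[0,0,0],0,0]
    - [[0,0,0],0,0]
    - [[0,0,0],0,0]

```text
clock: 27.53
eef_pos: [0.6337, -0.2057, 0.049]
orientation: [-1.571, -0.001, -0.232]
force: [-0.9, -0.3, 3.3]
gripper_width: 0.0143
```

Call:
send_rows:
  increments:
    - [[0,-4,0],0,0]
    - [[0,-12,0],0,0]
    - [[0,-24,0],0,0]
    - [[0,-38,0],0,0]
    - [[0,-54,0],0,0]
    - [[0,-70,0],0,0]
    - [[0,-86,0],0,0]
    - [[0,-102,0],0,0]
    - [[0,-114,0],0,0]
    - [[0,-120,0],0,0]
    - [[0,-122,0],0,0]

```text
clock: 28.45
eef_pos: [0.6339, -0.2059, 0.1722]
orientation: [-1.571, -0.003, -0.232]
force: [0.7, -0.2, -1.9]
gripper_width: 0.0148
```

Run:
```python
from h import *
print(go((*pock[1],.17),B))
```

```text
(array([-149.5,    1.5,  384. ]), 'turn', np.float64(0.54))
```

Call:
send_rows:
  increments:
    - [[-3,0,7],0.0,0]
    - [[-8,0,20],0.02,0]
    - [[-15,0,38],0.05,0]
    - [[-24,0,62],0.08,0]
    - [[-34,0,87],0.11,0]
    - [[-44,0,112],0.14,0]
    - [[-54,0,138],0.18,0]
    - [[-63,0,163],0.21,0]
    - [[-73,0,188],0.24,0]
    - [[-83,0,214],0.27,0]
    - [[-93,0,239],0.3,0]
    - [[-103,0,265],0.34,0]

```text
clock: 29.45
eef_pos: [0.5924, 0.0777, 0.1689]
orientation: [-1.572, 0.003, -0.573]
force: [-0.1, 0.4, -2.3]
gripper_width: 0.0147
```

Run:
```python
from h import *
print(go((*pock[1],.17),B))
```

```text
(array([-80.8,  -1. ,  96. ]), 'turn', np.float64(0.199))
```

Call:
send_rows:
  increments:
    - [[-18,0,21],0.03,0]
    - [[-35,0,41],0.06,0]
    - [[-49,0,58],0.1,0]
    - [[-61,0,73],0.13,0]
    - [[-71,0,84],0.16,0]
    - [[-77,0,92],0.19,0]
    - [[-80,0,95],0.2,0]
    - [[-81,0,97],0.2,0]
    - [[-81,0,97],0.2,0]
    - [[-81,0,97],0.2,0]

```text
clock: 30.28
eef_pos: [0.5782, 0.2009, 0.1699]
orientation: [-1.572, 0.0, -0.771]
force: [0.0, 1.3, -1.7]
gripper_width: 0.0149
```

Run:
```python
from h import *
print(go((*pock[1],.05),B))
```

```text
(array([ -2. , 119.9,  -0. ]), 'turn', np.float64(0.001))
```

Call:
send_rows:
  increments:
    - [[-1,12,0],0,0]
    - [[-1,28,0],0,0]
    - [[-1,44,0],0,0]
    - [[-1,60,0],0,0]
    - [[-1,76,0],0,0]
    - [[-1,92,0],0,0]
    - [[-1,105,0],0,0]
    - [[-1,114,0],0,0]
    - [[-1,119,0],0,0]
    - [[-1,121,0],0,0]
    - [[-1,122,0],0,0]
    - [[-1,122,0],0,0]

```text
clock: 31.28
eef_pos: [0.5781, 0.2019, 0.0491]
orientation: [-1.57, -0.001, -0.772]
force: [-0.2, -0.1, -2.2]
gripper_width: 0.0145
```

Call:
send_rows:
  increments:
    - [[0,0.5,0],0,0]
    - [[0,0.5,0],0,0.3]
    - [[0,0.5,0],0,0.4]
    - [[0,0.5,0],0,0.5]
    - [[0,0.5,0],0,0.6]
    - [[0,0.5,0],0,0.7]
    - [[0,0.5,0],0,0.8]
    - [[0,-8,0],0,0.8]
    - [[0,-26,0],0,0.8]
    - [[0,-52,0],0,0.9]
    - [[0,-85,0],0,1]
    - [[0,-120,0],0,1]

```text
clock: 32.28
eef_pos: [0.5768, 0.202, 0.1692]
orientation: [-1.573, 0.001, -0.772]
force: [1.1, -0.5, 1.3]
gripper_width: 0.0853
```

Call:
send_rows:
  increments:
    - [[15,-5,-20],0,1]
    - [[40,-10,-50],0,1]
    - [[60,-15,-80],0,1]
    - [[80,-20,-110],0,1]
    - [[100,-25,-140],0,1]
    - [[115,-30,-165],0,1]
    - [[125,-30,-185],0,1]
    - [[130,-30,-195],0,1]
    - [[130,-30,-195],0,1]

```text
clock: 33.03
eef_pos: [0.5344, -0.0302, 0.1989]
orientation: [-1.571, -0.001, -0.775]
force: [-0.5, -0.1, -0.5]
gripper_width: 0.0853
```

Run:
```python
from h import *
import cv2
im=robot.capture("top");s=robot.capture("scene")
cv2.imwrite("pics/t5.png",cv2.convertScaleAbs(np.hstack([cv2.resize(im[155:285,120:260],None,fx=3,fy=3,interpolation=cv2.INTER_CUBIC),cv2.resize(s[100:250,365:490],(325,390))])[:,:,::-1],alpha=1.4))
```

```text
(no output)
```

View pics/t5.png

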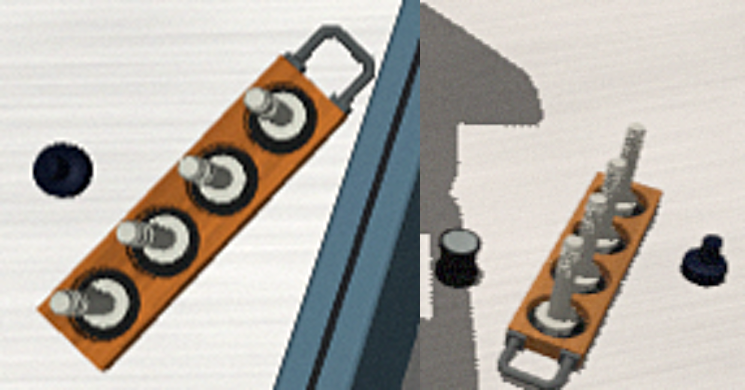

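All four bolts stand upright in their pockets, with flanges at crop (285,117), (224,178), (163,240) and (102,302). I'll put a number on that and hand in.

Run:
```python
from h import *
F=[(285,117),(224,178),(163,240),(102,302)];T=[(258,98),(190,167),(127,232),(62,300)]
for k in range(4):
  for P,z in((F,.019),(T,.096)):
    p=ray("top",P[k][0]/3+119.6,P[k][1]/3+154.6,z)[:2]-[.5141,.2626]
    c,s=np.cos(B),np.sin(B);print(k+1,z,np.array([c*p[0]+s*p[1],-s*p[0]+c*p[1]])-[.087-.058*k,0])
s=robot.state();print(s["clock"],s["joint_velocities"])
robot.hand_in()
```

```text
1 0.019 [ 0.0013 -0.001 ]
1 0.096 [ 0.0021 -0.0005]
2 0.019 [0.0004 0.0002]
2 0.096 [-0.0005  0.0001]
3 0.019 [-0.0003  0.0009]
3 0.096 [0.0015 0.0003]
4 0.019 [-0.0004  0.0016]
4 0.096 [0.0019 0.    ]
33.1333 [ 0.0258  0.0082 -0.0035  0.0044 -0.001  -0.0007]
the job is handed in; nothing more can be done
```

All four bolts are now in the formerly empty rack, each in the pocket with the same count from the loop handle as before. I moved them in the order 4, 3, 2, 1, and handed the job in at 33.1 s.

- **Position:** in the last top view, each bolt measured within about 2.5 mm of its pocket's centre, at both the flange and the shank top. The limit is 13 mm.
- **Upright:** flange and shank top agree to within about 3 mm over the 77 mm between them, so the bolts lean about 2 degrees at most. This is near the limit of what the pictures can resolve.
- **Robot:** the gripper is open and clear of everything.
- **Bystanders:** the anvil and loupe look unmoved in the last pictures. I did not measure any of the four afterwards. The ring gauge and the calibration block were outside that final view, but the arm passed over both and felt no contact.

No check failed or disagreed.

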